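# Charge the mill jar from the ball dispenser

### The job

The open mill jar stands under one of the two spouts of the ball dispenser; press the finger pad of that lane's lever down with the fingertips so that its gate lifts, and keep it down until all four balls of the lane have run into the jar, then let go so that the gate drops shut. Leave the other lane, whose jar is already lidded, shut with its balls in it, and do not handle the balls or move the jars, the tumblers or the brush.

Things in the scene. Friction and masses are not known exactly. Their poses are not given: they have to be found in the camera images.
- dispenser: ball dispenser, a grey steel stand 370 x 290 mm fixed to the bench, with two open-topped aluminium lanes 40 mm wide, centred at y = +65 (lane 1) and -65 mm (lane 2), sloping 9 degrees down to its -x front, where the finger pads stick out. Origin: centre of the underside of its 10 mm base plate, z up. Its highest fixed parts, the gate guides, reach 260 mm
- paddle_1 (a joint): rocking lever of lane 1, rad: 0 at rest (pad end up, gate shut) to 0.6 at its stop (pad end down, gate fully up). It turns on a level pin across the stand at its x = -65, y = +65, z = 230 mm. A spring and the gate bring it back to 0 when let go; pressing the pad takes about 3 N at first, 5 N at the stop. Balls pass from about 0.5 on
- pad_1 (a point): centre of the top of lane 1's rubber finger pad, 42 x 38 mm, 8 mm thick, on the front end of that lever, 100 mm from its pin, moving with it. At rest it is about 270 mm above the bench and slants up to the front by 0.3 rad; at the stop it is 59 mm lower and slants down by 0.3 rad. Pressed straight down
- gate_1 (a joint): height of lane 1's upright steel gate plate above its shut position, m: 0 shut, about 0.038 fully raised; linked to lever paddle_1's rear end. The balls are 30 mm high
- spout_1 (a point): front lip of lane 1, on the floor of the lane, 150 mm above the bench; what runs out falls here to the front
- ball_1a: loose white ceramic mill ball, 30 mm across, 50 g, origin at its centre; it starts in the row of four touching each other behind lane 1's gate
- ball_1b: loose white ceramic mill ball, 30 mm across, 50 g, origin at its centre; it starts in the row of four touching each other behind lane 1's gate
- ball_1c: loose white ceramic mill ball, 30 mm across, 50 g, origin at its centre; it starts in the row of four touching each other behind lane 1's gate
- ball_1d: loose white ceramic mill ball, 30 mm across, 50 g, origin at its centre; it starts in the row of four touching each other behind lane 1's gate
- paddle_2 (a joint): rocking lever of lane 2, rad: 0 at rest (pad end up, gate shut) to 0.6 at its stop (pad end down, gate fully up). It turns on a level pin across the stand at its x = -65, y = -65, z = 230 mm. A spring and the gate bring it back to 0 when let go; pressing the pad takes about 3 N at first, 5 N at the stop. Balls pass from about 0.5 on
- pad_2 (a point): centre of the top of lane 2's rubber finger pad, 42 x 38 mm, 8 mm thick, on the front end of that lever, 100 mm from its pin, moving with it. At rest it is about 270 mm above the bench and slants up to the front by 0.3 rad; at the stop it is 59 mm lower and slants down by 0.3 rad. Pressed straight down
- gate_2 (a joint): height of lane 2's upright steel gate plate above its shut position, m: 0 shut, about 0.038 fully raised; linked to lever paddle_2's rear end. The balls are 30 mm high
- spout_2 (a point): front lip of lane 2, on the floor of the lane, 150 mm above the bench; what runs out falls here to the front
- ball_2a: loose white ceramic mill ball, 30 mm across, 50 g, origin at its centre; it starts in the row of four touching each other behind lane 2's gate
- ball_2b: loose white ceramic mill ball, 30 mm across, 50 g, origin at its centre; it starts in the row of four touching each other behind lane 2's gate
- ball_2c: loose white ceramic mill ball, 30 mm across, 50 g, origin at its centre; it starts in the row of four touching each other behind lane 2's gate
- ball_2d: loose white ceramic mill ball, 30 mm across, 50 g, origin at its centre; it starts in the row of four touching each other behind lane 2's gate
- jar_open: the open white ceramic mill jar, 116 mm across and 110 mm high, standing loose on the base plate below one of the two spouts. Origin: centre of its underside; z up. Its mouth is 102 mm wide, its inner floor 10 mm above the origin
- jar_lidded: the other white ceramic mill jar, 116 mm across and 110 mm high, standing loose on the base plate below one of the two spouts. Origin: centre of its underside; z up. It is already charged and shut with a flat lid with a steel clamp and knob, 136 mm high in all
- tumbler: glazed stoneware tumbler standing on the bench in front of the dispenser, 84 mm across the rim, 90 mm high. Origin: centre of its foot. Not part of the job
- tumbler_stack: three tumblers nested in a stack on the bench in front of the dispenser, 85 mm across, 158 mm high. Origin: centre of the foot. Not part of the job
- brush: glaze brush, 190 mm long, lying on the bench beside the dispenser. Origin: under its middle. Not part of the job
There are look-alikes about, which are no part of the job. What is shaped like the ball_1d but green is not meant.

How it is judged:
By the outcome, as a careful person would: the job done as asked, in the order asked, and still so for the second after the job is handed in, with the robot touching nothing.
It also fails if it takes over 32 s, if anything falls off the work surface, if the arm or the gripper's body presses on something with over 40 N, if the wrist force passes 120 N, or if a joint passes its speed limit or range.

### The arm

A 7-joint arm with a two-finger parallel gripper is mounted at the origin on the work surface. World frame = base frame: x ahead of the robot, y to its left, z up, the work surface at z = 0. Lengths are in m, angles in rad, forces in N, time in s.
With the tool pointing down it reaches from about 0.35 to 0.9 m from the base axis. Payload 7.2 kg.
Tool frame: the origin (TCP) lies midway between the tips of the shut fingers; the grasp point (between the pads) lies 19 mm behind it (env.pinch_z is the z of the grasp point in the tool frame, in m); z points along the fingers, y is the line along which they close (so a half turn about z gives the same grasp; the last joint's range is limited). The gripper opens to 85 mm and grips with 20 to 120 N. Pads are 22 mm wide; open, the fingers measure 114 mm over their backs; the gripper's body (76 mm by 85 mm) begins 54 mm behind the grasp point. The pads swing forward as they close: fully open they stand 13 mm farther back than shut.
Start: joints at [1.084, 0.411, -0.013, 1.596, 0.006, 1.134, -0.082], TCP at [0.254, -0.571, 0.231] pointing down, gripper open.
Joint ranges: [-2.95, 2.95], [-0.29, 1.99], [-1.47, 1.44], [0.14, 2.54], [-1.03, 4.17], [0.13, 1.85], [-2.86, 2.86]. Speed limits (rad/s): [2.39, 2.39, 3.01, 3.01, 3.14, 3.14, 3.14].

### API

Orientations are given as a unit quaternion [x, y, z, w].
In Python, from plant import env gives the robot as it stands. Calls block until the motion is done:
- env.move_to(position, orientation): joint-space move of the TCP to a pose.
- env.line_to(position, feed=0.15, ori=None, stop_force=None): straight line of the TCP; ori=None keeps the orientation; feed is the mean speed in m/s. With stop_force (N) it stops when the force on the tool has changed by that much, and returns True; else False.
- env.movej(angles): joint-space move.
- env.let_go() and env.close_gripper(squeeze=None): open the fingers fully, or close them until they stop; squeeze is the grip in N (None keeps the last).
- env.pause(seconds).
- env.inverse_kinematics(position, orientation): joint angles nearest the present ones, or None.
- env.state(): the state.
- env.camera(name): name is "scene" or "top" or "wrist"; returns a dict with "frame" (480x640x3 uint8, blue, green, red), "z_map" (480x640 float32, m along the optical axis (not along the pixel's ray), 0 where there is no reading), "vfov" (degrees; the focal length in pixels is half the picture's height over the tangent of half this angle, whatever the lens; pixels are square), "cx", "cy" (the principal point, pixels), "pose" (4x4, takes a point from camera to world coordinates). Camera axes: x right, y up, looking along -z (the intrinsics and any distortion apply to the point x, -y, -z); pixel columns grow to the right and rows downward; lengths in m; the calibration is good to about 2 mm. A picture is of the moment at which its call begins.
A pose or a line that the arm cannot do raises env.IKError and nothing moves.
- env.close_job(): hands the job in; it is judged then, once.
Trained networks look in a picture, given as the dict that the camera call returned (one of the last four; its "shot" number tells which), for a name from the list of things; names that differ only in an ending like _2 or _b are one class to them, and where a whole thing is asked for, a point or a joint stands for the part that bears it (a point fixed in the world has none). Each returns a list of dicts, best first, with "score" (0 to 1); they miss things now and then, are a little off and sometimes report something else, mostly with a low value. They report only what shows in the picture. A call takes as long as a camera call. They do not tell look-alikes from the thing itself.
- env.find_in(target, picture): "xy" ([column, row] in pixels, amid what is visible of it).
The state is a dict: "time_s": time; "joint_positions": joint angles; "joint_vel": joint speeds; "tau": joint torques, N m; "tcp_pos": TCP position; "eef_rot": TCP orientation; "contact_force": force on the tool from outside, world axes, zero at the start; "moment": the same for the moment, N m; "opening": finger opening in m; "grasp_force": force on a finger pad.
Only numpy, scipy, OpenCV 4.12 (cv2) and the standard library are available. Lean on these libraries where they do the work, as an engineer would, in place of code of your own. Each camera call takes 0.05 s, during which the arm holds its last target. There are 200 camera calls.

## Working session

There is one attempt and no reset: what is moved stays moved. The work goes in short steps, each a Python script; the robot and the scene stay as the last script left them, time stands still between calls to the robot, and variables do not carry over. Pictures are saved under pics/ and viewed, at most 10 in all, crops included, and the job is handed in when it is done.

```bash
mkdir -p pics; cat > h.py <<'E'
import numpy as np, cv2
from plant import env
def cloud(p):
    f=240/np.tan(np.radians(p["vfov"])/2); v,u=np.mgrid[0:480,0:640]; d=p["z_map"]
    c=np.stack([(u-p["cx"])/f*d,-(v-p["cy"])/f*d,-d,np.ones_like(d)],-1)
    w=(c@np.array(p["pose"]).T)[...,:3]; w[d<=0]=np.nan; return w
E
python3 - <<'E'
from h import *
for n in("scene","top"):
    p=env.camera(n); cv2.imwrite(f"pics/{n}0.png",p["frame"]); np.savez(f"{n}0.npz",w=cloud(p),f=p["frame"])
    print(n,{k:p[k] for k in p if k not in("frame","z_map","pose")},np.round(p["pose"],3).tolist())
    w=cloud(p)
    for t in("pad_1","jar_open","jar_lidded","dispenser","ball_1a","tumbler","tumbler_stack","brush","spout_1"):
        for r in env.find_in(t,p)[:4]:
            u,v=np.round(r["xy"]).astype(int); print(t,r["xy"],round(r["score"],2),np.round(w[v,u],3))
E
```

```text
scene {'vfov': 42.471746861699444, 'cx': 321.2909147274811, 'cy': 231.28797352120947, 'shot': 1} [[0.779, -0.483, 0.4, 0.975], [0.627, 0.596, -0.501, -0.671], [0.004, 0.641, 0.768, 1.084], [0.0, 0.0, 0.0, 1.0]]
pad_1 [367.1, 213.4] 0.75 [ 0.579 -0.042  0.252]
pad_1 [363.5, 268.5] 0.65 [ 0.646 -0.142  0.248]
jar_open [359.9, 254.8] 0.74 [0.543 0.002 0.054]
jar_open [284.4, 301.5] 0.49 [ 0.558 -0.25   0.188]
jar_open [287.1, 237.4] 0.43 [ 0.47  -0.14   0.193]
jar_lidded [357.9, 325.2] 0.9 [ 0.667 -0.178  0.132]
dispenser [282.5, 303.4] 0.98 [ 0.557 -0.254  0.189]
dispenser [362.9, 327.0] 0.6 [ 0.676 -0.175  0.132]
ball_1a [291.2, 290.9] 0.43 [ 0.556 -0.229  0.195]
ball_1a [440.1, 234.2] 0.39 [0.674 0.081 0.149]
tumbler [242.9, 289.7] 0.67 [ 0.496 -0.285  0.207]
tumbler [435.9, 300.9] 0.61 [0.724 0.017 0.036]
tumbler_stack [439.1, 232.5] 0.84 [0.671 0.081 0.153]
tumbler_stack [291.7, 290.1] 0.48 [ 0.554 -0.225  0.192]
brush [299.3, 405.0] 0.79 [ 0.648 -0.323  0.024]
brush [366.4, 269.4] 0.64 [ 0.649 -0.141  0.246]
spout_1 [286.3, 300.6] 0.58 [ 0.56  -0.247  0.19 ]
spout_1 [293.7, 290.8] 0.24 [ 0.56  -0.226  0.196]
top {'vfov': 55.80674563812345, 'cx': 317.3482940538769, 'cy': 242.19621229965622, 'shot': 2} [[0.152, 0.967, -0.206, 0.299], [-0.988, 0.15, -0.027, -0.081], [0.005, 0.207, 0.978, 1.037], [0.0, 0.0, 0.0, 1.0]]
pad_1 [374.6, 153.1] 0.62 [ 0.65  -0.14   0.246]
pad_1 [318.2, 190.5] 0.6 [ 0.561 -0.046  0.248]
jar_open [308.7, 215.9] 0.78 [ 0.565 -0.027  0.044]
jar_lidded [360.3, 185.7] 0.69 [ 0.623 -0.127  0.129]
dispenser [376.0, 256.0] 0.94 [ 0.473 -0.176  0.161]
ball_1a [407.6, 218.8] 0.71 [ 0.549 -0.225  0.19 ]
ball_1a [307.5, 219.1] 0.68 [ 0.556 -0.026  0.05 ]
tumbler [316.3, 140.0] 0.81 [ 0.758 -0.013  0.027]
tumbler_stack [251.9, 161.3] 0.67 [nan nan nan]
brush [440.8, 201.9] 0.7 [ 0.652 -0.325  0.021]
brush [376.3, 155.6] 0.28 [ 0.644 -0.143  0.247]
spout_1 [376.2, 259.2] 0.82 [ 0.496 -0.193  0.011]
```

```bash
python3 - <<'E'
import cv2
a=cv2.imread("pics/scene0.png")[130:430,180:520]; b=cv2.imread("pics/top0.png")[90:330,200:480]
cv2.imwrite("pics/s1.png",cv2.resize(a,(680,600),interpolation=2)); cv2.imwrite("pics/t1.png",cv2.resize(b,(700,600),interpolation=2))
E
```

```text
(no output)
```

View pics/s1.png

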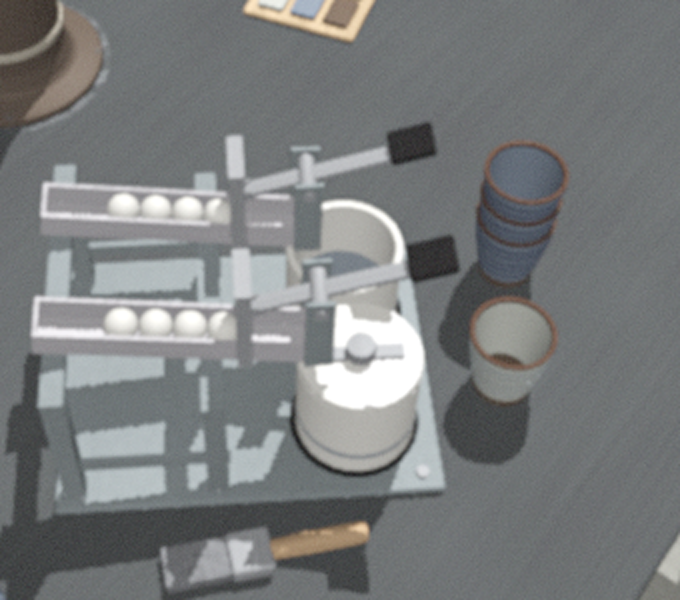

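View pics/t1.png

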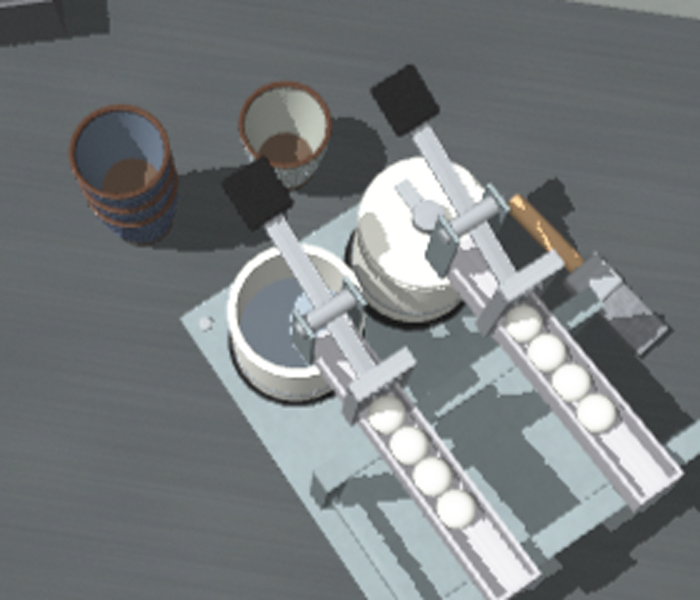

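The pictures show these look-alikes (full-image pixels):

| Thing | Scene | Top | Verdict |
|---|---|---|---|
| Pad A | (386,202) | (303,168) | Its lane ends over the open jar: scene (355,260), top (318,220) |
| Pad B | (396,259) | (362,130) | Its lane ends over the lidded jar |

I choose pad A. Next I measure it and make a close crop.

```bash
python3 - <<'E'
from h import *
for n in("scene0","top0"):
    d=np.load(n+".npz"); w,f=d["w"],d["f"]
    m=((f.max(2)<45)&(w[...,2]>.22)&(w[...,2]<.32)&(w[...,0]>.5)).astype(np.uint8)
    k,l,s,c=cv2.connectedComponentsWithStats(m)
    for i in range(1,k):
        if s[i,4]>60:
            q=w[l==i]; print(n,s[i],np.round(c[i]),np.round(np.median(q,0),3),np.round(np.percentile(q,5,0),3),np.round(np.percentile(q,95,0),3))
    # white balls
    m=((f.min(2)>170)&(w[...,2]>.165)&(w[...,2]<.23)).astype(np.uint8)
    k,l,s,c=cv2.connectedComponentsWithStats(m)
    for i in range(1,k):
        if s[i,4]>25: print(n,"white",s[i,4],np.round(c[i]),np.round(np.median(w[l==i],0),3))
a=cv2.imread("pics/top0.png")[130:260,260:400]; cv2.imwrite("pics/t2.png",cv2.resize(a,(560,520),interpolation=2))
E
```

```text
scene0 white 2931 [607. 120.] [0.797 0.591 0.168]
scene0 white 1164 [251. 232.] [ 0.418 -0.177  0.197]
scene0 white 124 [314. 221.] [ 0.501 -0.097  0.224]
scene0 white 31 [316. 228.] [ 0.494 -0.082  0.18 ]
scene0 white 1624 [246. 288.] [ 0.5   -0.273  0.195]
scene0 white 176 [319. 278.] [ 0.589 -0.192  0.223]
scene0 white 153 [205. 324.] [ 0.481 -0.364  0.182]
top0 [349 116  26  28 373] [362. 130.] [ 0.68  -0.109  0.27 ] [ 0.663 -0.126  0.265] [ 0.697 -0.091  0.276]
top0 [289 153  28  29 392] [303. 167.] [ 0.592 -0.014  0.27 ] [ 0.574 -0.032  0.264] [0.611 0.005 0.275]
top0 white 3754 [39. 54.] [0.798 0.597 0.167]
top0 white 176 [397. 191.] [ 0.59  -0.193  0.223]
top0 white 36 [387. 205.] [ 0.575 -0.182  0.18 ]
top0 white 1407 [435. 251.] [ 0.492 -0.28   0.194]
top0 white 192 [340. 229.] [ 0.502 -0.098  0.223]
top0 white 36 [332. 241.] [ 0.487 -0.086  0.18 ]
top0 white 1475 [380. 290.] [ 0.404 -0.186  0.194]
top0 white 141 [477. 266.] [ 0.48  -0.367  0.181]
top0 white 356 [431. 298.] [ 0.406 -0.286  0.181]
top0 white 253 [380. 333.] [ 0.326 -0.199  0.181]
```

View pics/t2.png

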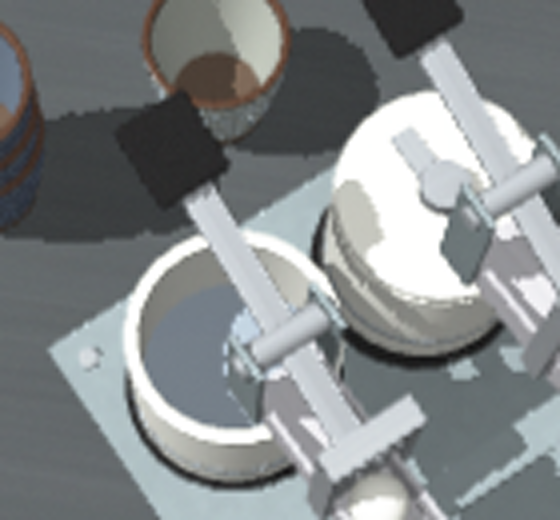

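The crop confirms it: the pad at crop (170,150), full top image (303,167), sits on the lever whose spout ends over the open jar at crop (230,350). It measures (0.592, -0.014, 0.270), and the lever's front direction is about (0.73, 0.68). Now I move above it.

```bash
python3 - <<'E'
from h import *
from scipy.spatial.transform import Rotation as R
f=np.array([.733,.68,0]); f/=np.linalg.norm(f); z=np.array([0,0,-1.])
P=np.array([.592,-.014,0])+.002*f
env.close_gripper(); s=env.state(); print(s["time_s"],s["tcp_pos"])
env.line_to([.254,-.571,.38],feed=.25)
best=None
for sg in(1,-1):
    q=R.from_matrix(np.stack([sg*f,np.cross(z,sg*f),z],1)).as_quat()
    j=env.inverse_kinematics((P+[0,0,.36]).tolist(),q.tolist())
    if j is not None:
        c=np.abs(np.array(j)-env.state()["joint_positions"]).max()
        if best is None or c<best[0]: best=(c,q)
print(best)
q=best[1].tolist(); np.save("q.npy",q); np.save("P.npy",P)
env.move_to((P+[0,0,.36]).tolist(),q)
s=env.state(); print(s["time_s"],s["tcp_pos"],s["contact_force"])
p=env.camera("scene"); cv2.imwrite("pics/s3.png",cv2.resize(p["frame"][130:430,180:520],(680,600)))
E
```

```text
1.7667 [ 0.25414104 -0.57098612  0.23126432]
(np.float64(0.9636108758603845), array([0.93089044, 0.3652985 , 0.        , 0.        ]))
4.8417 [ 0.59351933 -0.01411902  0.35987277] [ 0.03424606  0.1225766  -0.52153798]
```

View pics/s3.png

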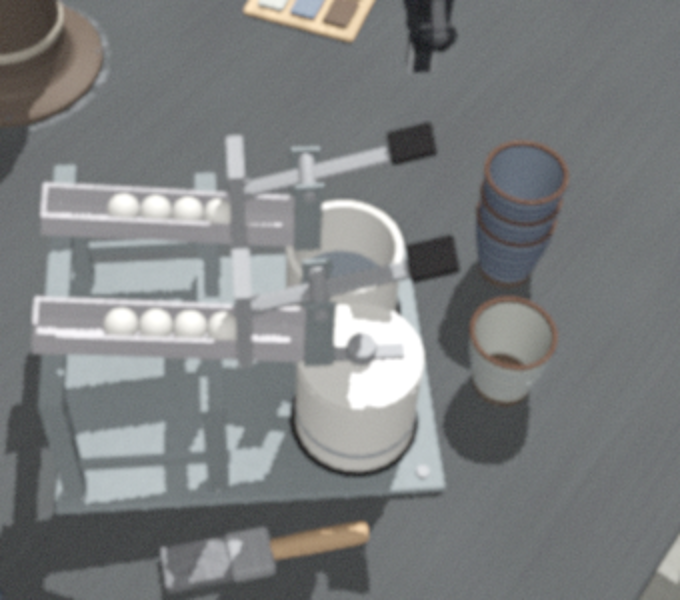

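The fingertips, at crop (422,65), hang about 90 mm above pad A at (412,142). The scene is undisturbed, so I press.

```bash
python3 - <<'E'
from h import *
P=np.load("P.npy")
env.line_to((P+[0,0,.295]).tolist(),feed=.12)
hit=env.line_to((P+[0,0,.208]).tolist(),feed=.05,stop_force=13)
s=env.state(); print(hit,s["time_s"],s["tcp_pos"],s["contact_force"])
env.pause(1.5)
s=env.state(); print(s["time_s"],s["tcp_pos"],s["contact_force"])
p=env.camera("scene"); cv2.imwrite("pics/s4.png",cv2.resize(p["frame"][130:430,180:520],(680,600)))
E
```

```text
True 7.0333 [ 0.59354735 -0.01266271  0.21504053] [-2.35006499 -0.26987787  7.74189839]
8.5333 [ 0.59354746 -0.01269278  0.21502968] [-2.60960801  0.24487079  8.05212201]
```

View pics/s4.png

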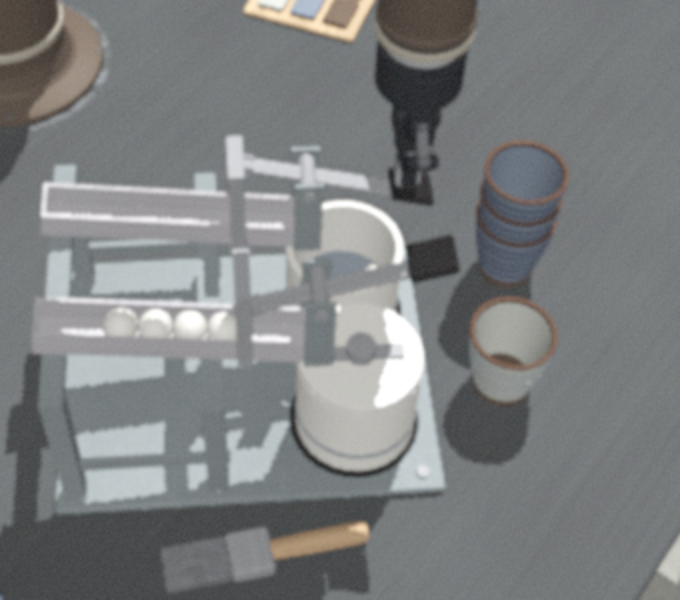

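Lane A (crop row 215) is empty, the lever is down at its stop, and the other lane still holds its four balls (120–222, 325). I release the pad and verify.

```bash
python3 - <<'E'
from h import *
P=np.load("P.npy")
env.pause(.5)
env.line_to((P+[0,0,.30]).tolist(),feed=.08)
env.line_to((P+[0,0,.40]).tolist(),feed=.2)
env.movej([env.state()["joint_positions"][0]-.6]+list(env.state()["joint_positions"][1:]))
env.pause(.3)
s=env.state(); print(s["time_s"],s["tcp_pos"],s["contact_force"])
p=env.camera("top"); a=p["frame"][90:330,200:480]; b=env.camera("scene")["frame"][130:430,180:520]
cv2.imwrite("pics/f.png",np.hstack([cv2.resize(a,(400,343)),cv2.resize(b,(389,343))]))
cv2.imwrite("pics/f2.png",cv2.resize(p["frame"][130:260,260:400],(560,520),interpolation=2))
E
```

```text
12.5583 [0.49723067 0.32362695 0.39874168] [0.55024954 0.52693352 0.62453603]
```

View pics/f.png

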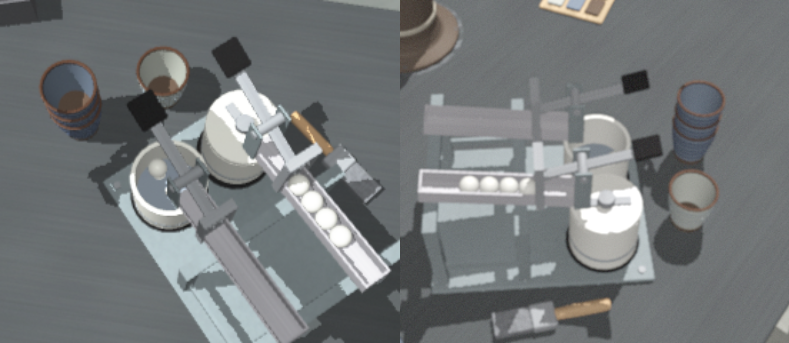

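View pics/f2.png

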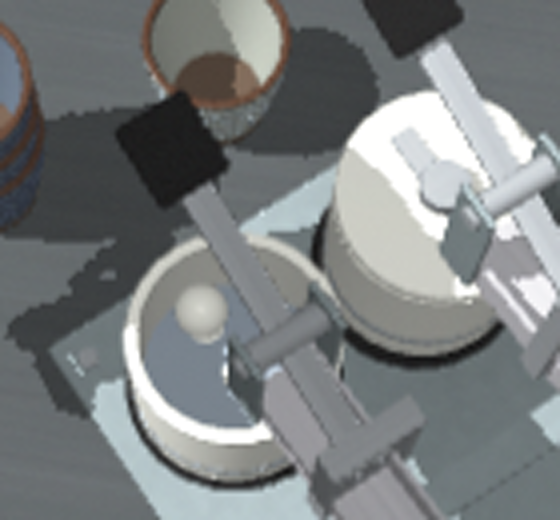

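The lever is back up, the gate is shut, and the other lane and the objects are unchanged. Only one ball shows in the jar, at crop (200,310), because the lever and spout hide the rest. I check with the wrist camera from the front.

```bash
python3 - <<'E'
from h import *
from scipy.spatial.transform import Rotation as R
f=np.array([.733,.68,0]); f/=np.linalg.norm(f); q=R.from_quat(np.load("q.npy")); l=np.cross([0,0,1],f)
J=np.array([.55,-.03,.05])
done=False
for tilt in(.6,.45,.3):
  for side in(0.06,0.0):
    for sg in(0,np.pi):
        # tool z leans toward -f
        r=R.from_rotvec(l*tilt)*q*R.from_rotvec([0,0,sg])
        pos=J+f*(.32*np.tan(tilt)+.0)+l*side+[0,0,.36]
        if not done:
            try: env.move_to(pos.tolist(),r.as_quat().tolist()); done=True; print(tilt,side,sg,pos,r.apply([0,0,1]))
            except env.IKError: pass
p=env.camera("wrist"); cv2.imwrite("pics/w.png",p["frame"]); print(env.state()["time_s"])
E
```

```text
0.3 0.06 0 [0.58176285 0.08130888 0.41      ] [-0.21665    -0.200985   -0.95533649]
13.7083
```

View pics/w.png

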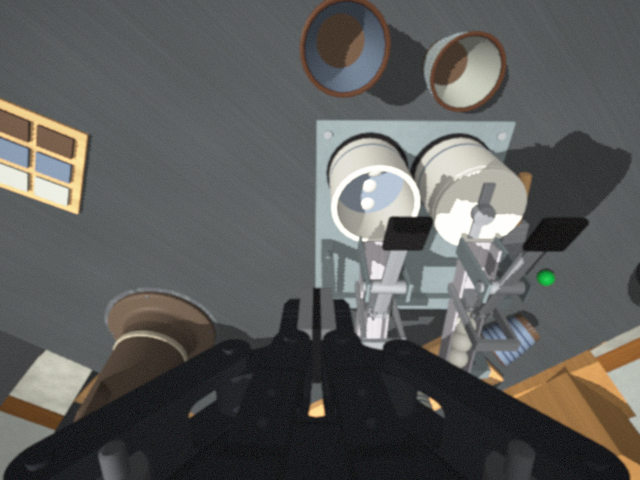

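Two balls show in the jar at (369,185) and (367,203). None are on the plate or bench, and the pad hides the rest of the jar. I take one more look from farther to the left.

```bash
python3 - <<'E'
from h import *
s=env.state(); l=np.array([-.68,.733,0])
for d in(.14,.11,.08):
    try: env.line_to((np.array(s["tcp_pos"])+d*l).tolist(),feed=.2); print(d); break
    except env.IKError: pass
p=env.camera("wrist"); print(env.state()["time_s"])
cv2.imwrite("pics/w2.png",cv2.resize(p["frame"][80:330,300:600],(720,600),interpolation=2))
E
```

```text
0.14
14.6167
```

View pics/w2.png

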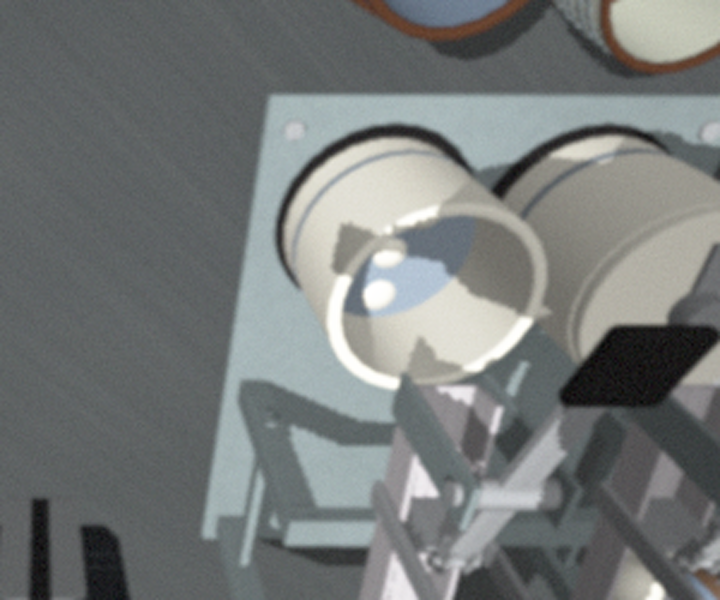

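Two balls are clearly in the jar, but part of its floor is hidden in every view. I combine depth from several views into a map of the jar's interior.

```bash
cat > m.py <<'E'
from h import *
f=np.array([.733,.68,0]); f/=np.linalg.norm(f); l=np.array([-f[1],f[0],0])
def jar():
    p=env.camera("top"); w=cloud(p).reshape(-1,3); return p,w
E
python3 - <<'E'
from m import *
p,w=jar(); W=[w]; W.append(cloud(env.camera("wrist")).reshape(-1,3)); W.append(cloud(env.camera("scene")).reshape(-1,3))
s=env.state(); p0=np.array(s["tcp_pos"])
for d in(-.07,-.14,-.26):
    try: env.line_to((p0+d*l+[0,0,0]).tolist(),feed=.25); W.append(cloud(env.camera("wrist")).reshape(-1,3))
    except env.IKError: print("ik",d)
w=np.vstack(W); w=w[np.isfinite(w).all(1)]
# jar rim fit: z ~0.12
r=W[0]; r=r[np.isfinite(r).all(1)]
r=r[(abs(r[:,2]-.12)<.004)&(np.hypot(r[:,0]-.555,r[:,1]+.03)<.075)]
c=np.linalg.lstsq(np.c_[2*r[:,:2],np.ones(len(r))],(r[:,:2]**2).sum(1),rcond=None)[0]; print("centre",c[:2],"R",np.sqrt(c[2]+c[:2]@c[:2]),len(r))
d=w-[c[0],c[1],0]; a=d@f; b=d@l; k=(np.hypot(a,b)<.05)&(w[:,2]<.115)&(w[:,2]>0)
H=np.full((21,21),-1.)
for x,y,z in zip(a[k],b[k],w[k,2]):
    i,j=int((.0525-x)/.005),int((.0525-y)/.005); H[i,j]=max(H[i,j],z*1000)
for row in H: print(" ".join("  ." if v<0 else "%3d"%v for v in row))
# any white blobs elsewhere low
print(env.state()["time_s"])
E
```

```text
centre [ 0.55200261 -0.04950011] R 0.054368076086760316 350
  .   .   .   .   .   .   .   .  48   .  72  70   .   .   .   .   .   .   .   .   .
  .   .   .   .   .  46  46  49  75  77  78  77  75   .  45  45   .   .   .   .   .
  .   .   .   .  47  45  47  64  74  80  82  78  79  71  48  47   .   .   .   .   .
  .   .   .  49  49  46  48  70  76  79  80  80  79  73  47  47   .   .   .   .   .
  .   .  48  49  48  50  49  46  74  78  81  79  77  72  48  45   .   .   .   .   .
  .   .  49  49  49  50  49  47  72  74  81  79  73  50  47  49   .   .   .  73   .
  .  84  48  48  49  49  49  49  46  47  70  74  48  48  48  47  47  47  47  46   .
114 107  50  48  49  52  47  47  48  46  51  46  46  49  48  48  47  47  46  47  45
109  47  49  49  50  48  47  47  48  49  47  48  46  47  47  47  47  48  47  46  48
114  50  49  49  48  50  49  53  47  46  48  49  47  46  47  48  46  46  46  47  47
113  96  50  48  49  49  51  49  48  49  50  50  49  47  47  46  46  48  48  47  46
114  99  47  53  47  49  49  47  48  49  51  50  49  46  48  47  47  47  47  47  64
114 109  48  49  48  47  48  49  47  48  49  49  48  47  47  47  47  47  47  46 109
113 114  48  46  48  47  47  47  47  48  46  47  47  47  46  47  47  47  47 105  74
  . 114  50  46  48  47  49  48  47  47  47  47  46  47  47  47  47  47  47 111   .
  . 114 114  61  47  47  47  47  47  47  49  49  46  47  47  47  47  47 111 107   .
  .   . 114 110  47  47  47  48  47  49  50  51  49  47  47  47  46  47 114   .   .
  .   .  68 114  98  47  46  47  48  49  51  50  49  47  47  47  84 114 112   .   .
  .   .   .  86 114 114  47  47  46  48  49  48  47  46  47 113 114   .   .   .   .
  .   .   .   .   . 114 114 114  71  47  47  47 102 114 113 113   .   .   .   .   .
  .   .   .   .   .   .   . 114 114 113 114 114 114 114   .   .   .   .   .   .   .
16.4667
```

```bash
python3 - <<'E'
from m import *
def show(w,fr):
    d=w-[.552,-.0495,0]; a=d@f; b=d@l; k=(np.hypot(a,b)<.052)&(w[...,2]<.112)&(w[...,2]>0)
    H=np.full((21,21),-1.)
    for x,y,z in zip(a[k],b[k],w[k][:,2]):
        i,j=int((.0525-x)/.005),int((.0525-y)/.005); H[i,j]=max(H[i,j],z*1000)
    for row in H: print(" ".join("  ." if v<0 else "%3d"%v for v in row))
d=np.load("top0.npz"); print("before"); show(d["w"],0)
d=np.load("scene0.npz"); print("before scene"); show(d["w"],0)
# live wrist view from the front
p=env.camera("wrist"); w=cloud(p); print("now wrist"); show(w,0)
dd=w-[.552,-.0495,.05]; k=np.linalg.norm(dd,axis=-1)<.09; v,u=np.nonzero(k); print(u.min(),u.max(),v.min(),v.max())
c=p["frame"][max(0,v.min()-15):v.max()+15,max(0,u.min()-15):u.max()+15]; cv2.imwrite("pics/w3.png",cv2.resize(c,(600,600),interpolation=2))
E
```

```text
before
  .   .   .   .   .   .  98 110 108 108 108 104 107 108  99   .   .   .   .   .   .
  .   .   .   .  65 110 107  48  48  48  48  47  48  48  84  69   .   .   .   .   .
  .   .   . 108 106  48  50  47  49  48  47  47  47  47  48  48   .   .   .   .   .
  .   .  86 104  47  49  48  51  49  49  47  47  47  47  48  47   .   . 108   .   .
  .   .  78  49  47  48  48  48  48  49  46  47  49  47  50  45   .   . 106 101   .
  .  78  49  47  47  48  48  47  49  48  48  47  47  46  49  48   .   .   . 111   .
  .   .  47  49  48  47  47  49  46  47  47  50  47  47  48  48   .   .   . 110 109
  .  47  47  47  48  48  50  49  46  48  46  47   .  47  48  46   .   .   .   . 110
  .   .  47  49  45  47  48  49  47  48  45   .   .  46  47  47   .   .   .   . 109
  .   .  48  46  46  47  47  47  47  47  48   .   .   .   .   .   .   .   .   . 108
  .   .  47  49  50  49  48  48  46  48   .   .   .   .   .   .   .   .   .   .   .
  .   .  48  48  46  46  49  49  47   .   .   .   .   .   .   .   .   .   .   .   .
  .   .   .  46  46  48  47  48  51   .   .   .   .  46  48  46   .   .   .   .   .
 
[... 3537 characters left out ...]
  47  46 109
109 111  46  47  47  47  46  46  47  47  46  46  47  46  47  46  46  46  46  46 111
  . 108  46  46  46  46  46  45  45  46  46  46  46  47  48  47  46  46  46 108 110
  . 100  97  46  46  46  46  46  46  46  48  46  46  46  46  47  45  46  46 111   .
  .   .  92  74  47  45  46  47  46  49  49  49  48  46  46  47  46  47 110   .   .
  .   .  79  84  68  46  46  46  45  48  50  49  48  46  47  46  46 111 111   .   .
  .   .   .  76  74  71  46  46  47  47  49  48  47  48  46 104 110 109   .   .   .
  .   .   .   .   .  67  65  62  57  46  46  47  47 110 109 111 109   .   .   .   .
  .   .   .   .   .   .   .  53  58  56  59  87 111 109  99   .   .   .   .   .   .
239 346 122 240
```

View pics/w3.png

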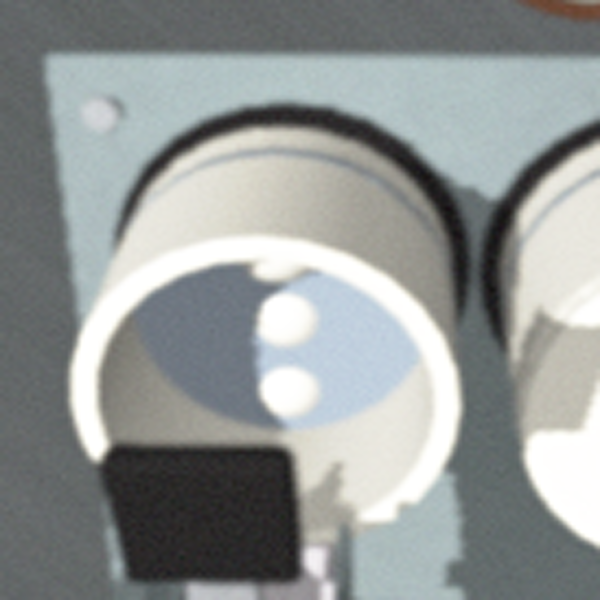

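The glaze surface in the jar is at z = 47 mm. Two balls sit on the jar floor with caps rising to 50 mm, at crop (290,320) and (290,390). A third, topping out at 80 mm at (280,268), can only be resting on the hidden fourth ball. All four are in, so I hand the job in.

```bash
python3 - <<'E'
from plant import env
print(env.state()["time_s"], env.close_job())
E
```

```text
the job is handed in; nothing more can be done
16.5167 None
```

I pressed the open jar's lever to its stop until its lane was empty, then let the gate drop shut, and handed in at 16.5 s. Three of the four balls are seen in the jar and the fourth is inferred beneath one of them; the other lane still holds its four balls, and the jars, tumblers and brush look unmoved.

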